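Key the filter cell onto the lamp base and hold it home

TASK

Pick up the knurled filter cell from the worktop, set it over the steel spigot of the round lamp base, and turn it, without forcing it, until the hidden keyways inside it drop over the spigot's three pins. Then push it fully home against the spring ring, down onto the shoulder, and finish while still holding it pushed down there: do not let go. Leave the other things on the worktop where they are.

Things in the scene. Friction and masses are not known exactly. Their poses are not given: they have to be found in the camera images.
- filter_cell: Loose dark steel filter cell with closed top: 54 mm outside diameter, 40 mm tall, 0.12 kg (+-30%), knurled outside, a glass pane on top, standing mouth down on the worktop. Origin: centre of its underside, z up along its axis.
- cell_mouth (a point): Centre of the cell's open mouth, at its underside. Blind bore 33 mm across, 36 mm deep. Three keyways 10 mm wide run up the whole bore, 120 degrees apart. Their direction is not shown outside and is to be felt: a turn of at most 60 degrees one way or the other lines them up, and they drop within about 5 degrees either side of line.
- lamp_base: Fixed round grey lamp base, 110 mm across, top 40 mm above the worktop, with a steel spigot on its axis. Origin: centre of the underside, z up. Its yaw varies.
- spigot_tip (a point): Tip of the spigot, on its axis, 81 mm above the worktop. The spigot is 30 mm across up to 70 mm above the worktop, then tapers to 18 mm at the tip.
- pins (a point): Point on the spigot's axis at the height of the upper sides of its three pins, 68.5 mm above the worktop. The pins are 5 mm thick, stick out level to 21 mm from the axis, 120 degrees apart. An unkeyed cell rests on them with its underside at this height.
- shoulder (a point): Point on the lamp base's axis at the top of the fixed shoulder (51 to 62 mm across, round the spring ring), 46 mm above the worktop. The cell is fully home when its underside lies on the shoulder.
- spring_ring (a joint): Travel of the aluminium spring ring round the spigot (49 mm across), m: 0 up (top 52 mm above the worktop), 0.006 when the cell lies on the shoulder. It pushes back with 2.4 N at 0 and 6 N at 0.006, more than the cell's weight, so the cell rises again unless held down.
- stain_0: brown glass bottle with screw cap, 40 mm across, 85 tall (mm). A bystander, to be left alone. Origin: centre of the underside as it stands.
- stain_1: brown glass bottle with screw cap, 44 mm across, 90 tall (mm). A bystander, to be left alone. Origin: centre of the underside as it stands.
- stain_2: small bottle with screw cap, 34 mm across, 70 tall (mm). A bystander, to be left alone. Origin: centre of the underside as it stands.
- stain_3: smallest brown bottle, 28 mm across, 55 tall (mm). A bystander, to be left alone. Origin: centre of the underside as it stands.
- slide_box: cardboard box 60 x 90 x 32 (mm). A bystander, to be left alone. Origin: centre of the underside as it stands.
- petri_dish: clear dish 69 across, 15 tall (mm). A bystander, to be left alone. Origin: centre of the underside as it stands.
- eye_rinse: white plastic bottle with screw cap, 32 across, 68 tall (mm). A bystander, to be left alone. Origin: centre of the underside as it stands.

How it is judged (in metres and radians):
On the way:
1. the cell is held over the spigot, higher than the pins (z of filter_cell in the frame of lamp_base above 0.065 m and horizontal distance between filter_cell and lamp_base below 0.008 m and contact force between the fingers and filter_cell above 0.3 N), for 0.05 s.
At the end, for the whole second after the job is handed in: The cell is keyed over the pins and fully home: its underside within 1.8 mm of the shoulder, the spring ring pushed down by more than 4.2 mm, its axis within 3 mm of the spigot's and within 4 degrees of upright, at rest, with the fingers still on it (more than 1 N) and holding it down (value of joint spring_ring above 0.0042 m and z of filter_cell in the frame of shoulder below 0.0018 m and horizontal distance between filter_cell and lamp_base below 0.003 m and angle between filter_cell's own z axis and vertical below 0.07 rad and contact force between the fingers and filter_cell above 1 N and linear speed of filter_cell below 0.01 m/s); the arm keeps its last pose, push and grip.
It fails at once if a bystander has been moved by more than 3 cm (distance of any of stain_0, stain_1, stain_2, stain_3, slide_box, petri_dish, eye_rinse from where it was at the start of the episode above 0.03 m).
It fails at once if the cell is forced down onto the lamp base with more than 60 N (contact force between filter_cell and lamp_base above 60 N).
It also fails if it takes over 51 s, if anything falls off the work surface, if the arm or the gripper's body presses on something with over 40 N, if the wrist force passes 120 N, or if a joint passes its speed limit or range.

ROBOT

A 6-joint arm with a two-finger parallel gripper is mounted at the origin on a cart in front of the work surface, level with it; the furniture and walls round the work are solid. World frame = base frame: x ahead of the robot, y to its left, z up, the work surface at z = 0. Lengths are in m, angles in degrees, forces in N, time in s.
With the tool pointing down it reaches from about 0.375 to 0.9 m from the base axis. Payload 3.1 kg.
Tool frame: the origin (TCP) lies on the centre line of the jaws, within the pads' length; the fingertips stand 8 mm ahead of it and the grasp point (between the pads) lies 11 mm behind it; z points along the fingers, y is the direction in which the jaws open and shut (so a half turn about z gives the same grasp; the last joint's range is limited). The gripper opens to 87 mm and grips with 3 to 60 N. Pads are 19 mm wide; open, the fingers measure 117 mm over their backs; the gripper's body (75 mm by 190 mm) begins 51 mm behind the grasp point.
Start: joints at [-86.144, 30.224, 82.088, -0, 67.689, -10.227], TCP at [0.152, -0.606, 0.231] pointing down, gripper open.
Joint ranges: [-176.69, 176.69], [-43.24, 126.21], [12.49, 139.97], [-82, 262], [0, 151.66], [-163.58, 163.58]. Speed limits (degrees/s): [159.86, 159.86, 180, 180, 180, 180].

INTERFACE

Orientations are given as a 3x3 rotation matrix whose columns are the frame's x, y, z axes.
In Python, from rig import * gives the robot as it stands. The module is installed in compiled form; this text tells all that it offers.
- The arm moves only by the tool arm_command, never from a script. Its argument "commands" is a list of rows, each an object with "translation": the shift along the tool's x, y, z scaled (see below), a list of three; "dr": the turn, a rotation vector about the tool's x, y, z scaled (see below), a list of three; "jaw": the closure, from 0 (fully open) to 1 (shut). In form: [{"translation": [x, y, z], "dr": [ax, ay, az], "jaw": jaw}, ...]. A call has 1 to 12 rows; each row shifts and turns the commanded pose from where the row before left it, along the tool's axes as they then stand; what a row does not reach is not made up. The controller multiplies each number of a shift by 25 mm and each number of a turn by 6 degrees. A row lasts 1/12 s, in which the tool goes at most 41.7 mm and 7.16 degrees, less where a joint would pass 70% of its speed; a pose out of reach is approached as far as the arm can. A call with a number of a shift or a turn outside -1 to 1 is refused whole. A call with a gripper value outside its range is refused whole. The fingers move at their own pace and stop on an object; the grip force is fixed at half the most. Time passes only in rows, so rows that do not move let the fingers close. It gives the time, the measured TCP pose, the force and the opening at its end, in the units of the state.
- read_state(): the state, without advancing time (a new reading comes with each control period).
- capture(name): name is "scene" or "top" or "wrist"; returns (picture, depth): 420x560x3 uint8, red, green, blue; 420x560 float32, m along the optical axis (not along the pixel's ray), 0 where there is no reading.
- camera_model(name): a dict with "intrinsics" (3x3 intrinsics, pixels), "pose" (4x4, takes a point from camera to world coordinates); the wrist camera has in their place "mount" (4x4, takes a point from camera to tool coordinates, whose origin is the TCP and whose axes are the flange's). Camera axes: x right, y down, z forward; pixel columns grow to the right and rows downward; lengths in m; the calibration is good to about 2 mm. The wrist camera is an equidistant fisheye: a pixel r from the principal point sees the ray r / f radians off the axis. A picture is of the moment at which its call begins: read the wrist's pose just before it. camera_model takes no time and is no camera call.
- hand_in(): hands the job in, once; it reports no verdict.
The state is a dict: "time_s": time; "joint_positions": joint angles; "qvel": joint speeds; "tau": joint torques, N m; "position": TCP position; "tcp_rot": TCP orientation; "force": force on the tool from outside, world axes, zero at the start; "moment": the same for the moment, N m; "opening": opening from 0.0 (shut) to 1.0 (fully open).
Only numpy, scipy, OpenCV 4.12 (cv2) and the standard library are available. Lean on these libraries where they do the work, as an engineer would, in place of code of your own. Each camera call takes 0.05 s, during which the arm holds its last target.

## Working session

There is one attempt and no reset: what is moved stays moved. The work goes in short steps, Python scripts to look and compute and a tool call to move; the robot and the scene stay as the last step left them, time stands still between calls to the robot, and variables do not carry over. Pictures are saved under pics/ and viewed, and the job is handed in when it is done.

Besides the shell and the picture viewer there is one more tool, called after ">>>" in YAML: its name, and indented under it one key for each argument. arm_command: Moves the arm, as the interface text tells. Its arguments: {"type":"object","properties":{"commands":{"type":"array"}},"required":["commands"]}

```bash
mkdir -p pics
cat > h.py <<'E'
from rig import *
import numpy as np, cv2
def st():
    s=read_state(); print('t',s['time_s'],'p',np.round(s['position'],4),'F',np.round(s['force'],1),'M',np.round(s['moment'],2),'op',round(s['opening'],3)); return s
def world(name,d):
    m=camera_model(name);K=np.array(m['intrinsics']);P=np.array(m['pose'])
    v,u=np.indices(d.shape)
    c=np.stack([(u-K[0,2])/K[0,0]*d,(v-K[1,2])/K[1,1]*d,d],-1)
    return c@P[:3,:3].T+P[:3,3]
E
python3 - <<'E'
from h import *
s=st();print(np.round(s['tcp_rot'],3))
for n in ['scene','top']:
    p,d=capture(n);cv2.imwrite(f'pics/{n}0.png',p[:,:,::-1]);np.save(f'{n}0.npy',d)
    m=camera_model(n);print(n,np.round(m['intrinsics'],1).tolist(),np.round(m['pose'],3).tolist(),(d>0).mean())
E
```

```text
t 0.0 p [ 0.1521 -0.6055  0.2295] F [0.6 0.1 0.6] M [0.03 0.01 0.03] op 0.994
[[ 0.97   0.243 -0.   ]
 [ 0.243 -0.97   0.002]
 [ 0.    -0.002 -1.   ]]
scene [[411.7, 0.0, 281.0], [0.0, 411.7, 212.0], [0.0, 0.0, 1.0]] [[-0.882, -0.284, 0.376, -0.015], [-0.471, 0.538, -0.699, 0.771], [-0.004, -0.794, -0.608, 0.857], [0.0, 0.0, 0.0, 1.0]] 0.9961352040816327
top [[447.9, 0.0, 280.0], [0.0, 447.9, 206.6], [0.0, 0.0, 1.0]] [[0.036, -0.976, 0.216, 0.206], [-0.999, -0.035, 0.011, -0.115], [-0.003, -0.216, -0.976, 1.374], [0.0, 0.0, 0.0, 1.0]] 0.995969387755102
```

View pics/scene0.png

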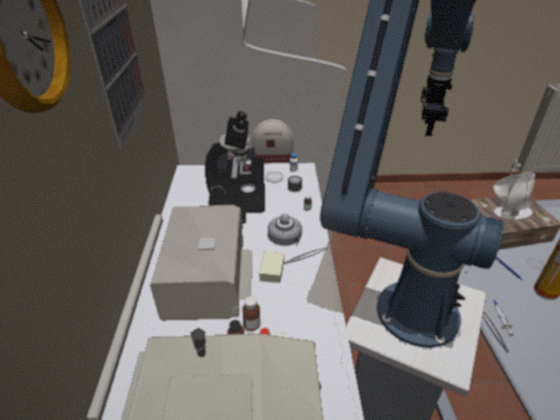

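View pics/top0.png

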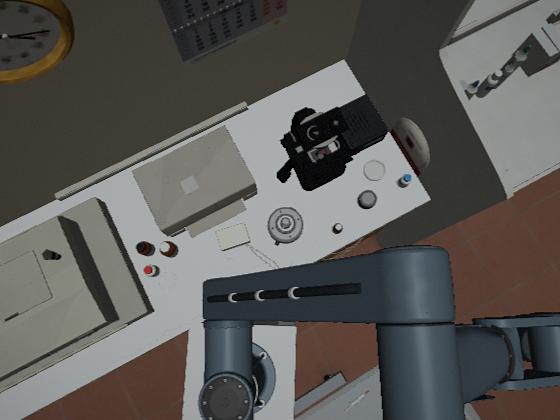

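The top picture shows the lamp base at about (285,224), the cell at (367,199), a small bottle at (337,228), the dish at (374,169) and the eye rinse at (405,180). The microscope is at (320,150). Next I'll measure these positions.

Run:
```python
from h import *
from scipy.optimize import least_squares
d=np.load('top0.npy');W=world('top',d)
im=cv2.imread('pics/top0.png')
def reg(name,u0,u1,v0,v1,zl,zh):
    R=W[v0:v1,u0:u1].reshape(-1,3);k=(R[:,2]>zl)&(R[:,2]<zh);P=R[k]
    (c,r)=cv2.minEnclosingCircle(P[:,:2].astype(np.float32))
    print(name,k.sum(),'mean',P.mean(0).round(4),'circ',np.round(c,4),round(r,4),'zmed',np.median(P[:,2]).round(4))
reg('table',300,330,235,245,-.1,.1)
reg('cell',352,384,182,215,.035,.06)
reg('lamp base',262,308,200,248,.03,.046)
reg('lamp ring',262,308,200,248,.05,.06)
reg('lamp tip',262,308,200,248,.076,.1)
reg('bottle',328,346,218,236,.04,.1)
reg('dish',360,388,155,181,.008,.03)
reg('rinse',395,415,170,190,.05,.09)
R=W[70:195,275:390].reshape(-1,3);k=R[:,2]>.03;P=R[k];print('mic',P.min(0),P.max(0))
c=cv2.resize(im[130:260,250:430],None,fx=4,fy=4,interpolation=cv2.INTER_CUBIC);cv2.imwrite('pics/topc.png',c)
d=np.load('scene0.npy');W=world('scene',d)
reg('S cell',283,305,174,194,.035,.06)
reg('S base',262,308,205,248,.03,.046)
reg('S tip',262,308,205,248,.076,.1)
c=cv2.resize(cv2.imread('pics/scene0.png')[130:280,200:350],None,fx=4,fy=4,interpolation=cv2.INTER_CUBIC);cv2.imwrite('pics/scc.png',c)
```

```text
table 297 mean [ 4.097e-01 -2.100e-01  3.000e-04] circ [ 0.41   -0.2105] 0.0473 zmed 0.0003
cell 233 mean [ 0.5379 -0.3687  0.0401] circ [ 0.5371 -0.3688] 0.0273 zmed 0.0401
lamp base 706 mean [ 0.4463 -0.1193  0.0392] circ [ 0.449  -0.1192] 0.0547 zmed 0.0396
lamp ring 95 mean [ 0.4466 -0.1184  0.0529] circ [ 0.4496 -0.1192] 0.0292 zmed 0.0524
lamp tip 50 mean [ 0.4483 -0.1198  0.081 ] circ [ 0.4483 -0.1201] 0.0128 zmed 0.0812
bottle 45 mean [ 0.4423 -0.277   0.0517] circ [ 0.4432 -0.2774] 0.013 zmed 0.0544
dish 362 mean [ 0.6387 -0.3962  0.0151] circ [ 0.6381 -0.396 ] 0.0353 zmed 0.0153
rinse 64 mean [ 0.5979 -0.4824  0.0631] circ [ 0.5987 -0.4824] 0.0134 zmed 0.0664
mic [ 0.20618612 -0.43911509  0.03000636] [ 0.97224146 -0.06960891  1.37385496]
S cell 108 mean [ 0.54  -0.364  0.04 ] circ [ 0.5419 -0.3634] 0.0299 zmed 0.0401
S base 438 mean [ 0.4434 -0.0994  0.0392] circ [ 0.487  -0.1313] 0.0941 zmed 0.0401
S tip 34 mean [ 0.4497 -0.1122  0.0803] circ [ 0.4509 -0.113 ] 0.0128 zmed 0.0806
```

View pics/topc.png

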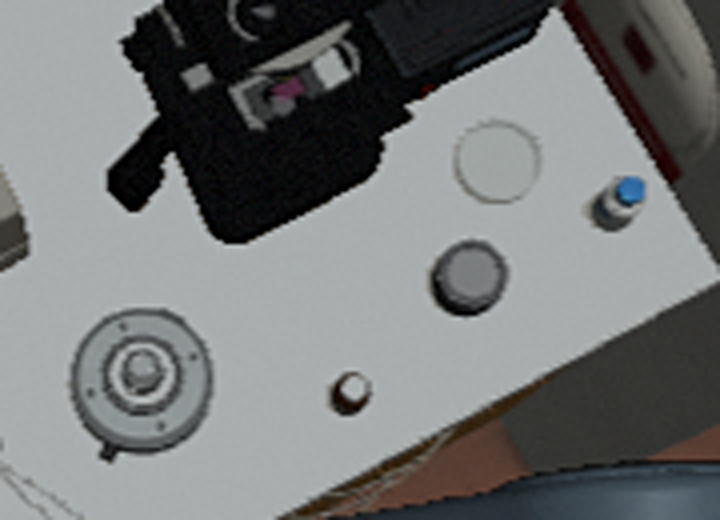

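View pics/scc.png

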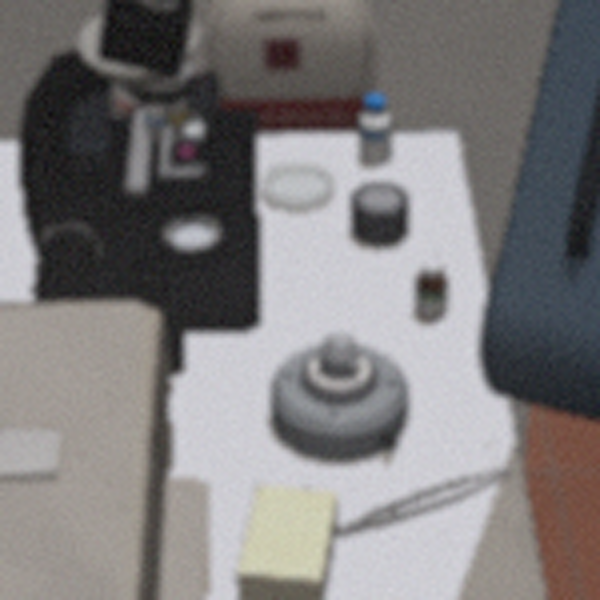

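Run:
```python
from h import *
for n,c in (('top',(.449,-.1195)),('scene',(.450,-.114))):
    d=np.load(n+'0.npy');W=world(n,d).reshape(-1,3)
    r=W[:,:2]-c;R=np.hypot(*r.T);A=np.degrees(np.arctan2(r[:,1],r[:,0]))
    for zl in (.06,.1,.14):
        k=(W[:,2]>zl)&(W[:,2]<.45)&(R>.06)&(R<.3)
        print(n,zl)
        for a in range(-180,180,20):
            q=k&(A>=a)&(A<a+20)
            if q.sum()>3: print('  az',a,q.sum(),'minR',np.sort(R[q])[2].round(3))
print(camera_model('wrist'))
```

```text
top 0.06
  az -60 179 minR 0.184
  az -40 1860 minR 0.124
  az -20 1459 minR 0.143
  az 0 120 minR 0.165
  az 20 198 minR 0.175
  az 40 1514 minR 0.134
  az 60 1456 minR 0.153
  az 80 729 minR 0.204
  az 120 95 minR 0.246
  az 140 985 minR 0.212
  az 160 81 minR 0.283
top 0.1
  az -60 175 minR 0.184
  az -40 1847 minR 0.124
  az -20 1293 minR 0.143
  az 0 4 minR 0.251
  az 20 198 minR 0.175
  az 40 1453 minR 0.136
  az 60 1348 minR 0.154
  az 80 572 minR 0.208
  az 120 95 minR 0.246
  az 140 985 minR 0.212
  az 160 81 minR 0.283
top 0.14
  az -60 52 minR 0.195
  az -40 1286 minR 0.129
  az -20 1012 minR 0.151
  az 20 111 minR 0.177
  az 40 732 minR 0.152
  az 60 715 minR 0.175
  az 80 156 minR 0.233
  az 120 95 minR 0.246
  az 140 985 minR 0.212
  az 160 81 minR 0.283
scene 0.06
  az -180 22 minR 0.266
  az -60 62 minR 0.197
  az -40 872 minR 0.124
  az -20 1972 minR 0.141
  az 0 148 minR 0.165
  az 20 173 minR 0.153
  az 40 994 minR 0.133
  az 60 1008 minR 0.152
  az 80 516 minR 0.204
  az 120 431 minR 0.249
  az 140 2631 minR 0.21
  az 160 378 minR 0.267
scene 0.1
  az -180 22 minR
[... 334 characters left out ...]
1272 minR 0.151
  az 20 133 minR 0.164
  az 40 679 minR 0.156
  az 60 674 minR 0.177
  az 80 162 minR 0.235
  az 120 431 minR 0.249
  az 140 2631 minR 0.21
  az 160 378 minR 0.267
{'intrinsics': array([[325.1922621 ,   0.        , 281.76196852],
       [  0.        , 325.1922621 , 208.00907177],
       [  0.        ,   0.        ,   1.        ]]), 'mount': array([[ 7.76505260e-04, -9.66343899e-01, -2.57252532e-01,
         7.08862289e-02],
       [ 9.99999694e-01,  7.75573757e-04,  1.05087608e-04,
        -7.02300535e-04],
       [ 9.79675442e-05, -2.57252535e-01,  9.66344205e-01,
        -1.52379232e-01],
       [ 0.00000000e+00,  0.00000000e+00,  0.00000000e+00,
         1.00000000e+00]])}
```

>>> arm_command:
  commands:
    - {"translation": [1,-0.3,0],"dr": [0,0,0],"jaw": 0}
    - {"translation": [1,-0.3,0],"dr": [0,0,0],"jaw": 0}
    - {"translation": [1,-0.3,0],"dr": [0,0,0],"jaw": 0}
    - {"translation": [1,-0.3,0],"dr": [0,0,0],"jaw": 0}
    - {"translation": [1,-0.3,0],"dr": [0,0,0],"jaw": 0}
    - {"translation": [1,-0.3,0],"dr": [0,0,0],"jaw": 0}
    - {"translation": [1,-0.3,0],"dr": [0,0,0],"jaw": 0}
    - {"translation": [1,-0.3,0],"dr": [0,0,0],"jaw": 0}
    - {"translation": [1,-0.3,0],"dr": [0,0,0],"jaw": 0}
    - {"translation": [1,-0.3,0],"dr": [0,0,0],"jaw": 0}
    - {"translation": [1,-0.3,0],"dr": [0,0,0],"jaw": 0}

```text
time_s: 1.02
position: [0.3996, -0.4581, 0.2301]
tcp_rot: [[0.97, 0.243, -0.001], [0.243, -0.97, 0.001], [-0.0, -0.001, -1.0]]
force: [0.0, -0.2, -0.2]
opening: 0.999
```

>>> arm_command:
  commands:
    - {"translation": [0.9,-0.3,0.2],"dr": [0,0,0],"jaw": 0}
    - {"translation": [0.9,-0.3,0.2],"dr": [0,0,0],"jaw": 0}
    - {"translation": [0.9,-0.3,0.2],"dr": [0,0,0],"jaw": 0}
    - {"translation": [0.9,-0.3,0.2],"dr": [0,0,0],"jaw": 0}
    - {"translation": [0.9,-0.3,0.2],"dr": [0,0,0],"jaw": 0}
    - {"translation": [0.9,-0.3,0.2],"dr": [0,0,0],"jaw": 0}
    - {"translation": [0.8,-0.3,0.2],"dr": [0,0,0],"jaw": 0}
    - {"translation": [0,0,0],"dr": [0,0,0],"jaw": 0}

```text
time_s: 1.68
position: [0.5387, -0.3672, 0.1938]
tcp_rot: [[0.969, 0.247, -0.0], [0.247, -0.969, 0.003], [0.0, -0.003, -1.0]]
force: [1.2, -0.2, -0.4]
opening: 0.999
```

```bash
cat >> h.py <<'E'
def wworld(d,s):
    m=camera_model('wrist');K=np.array(m['intrinsics']);M=np.array(m['mount'])
    v,u=np.indices(d.shape);x=(u-K[0,2])/K[0,0];y=(v-K[1,2])/K[1,1]
    th=np.hypot(x,y);ta=np.where(th<1.4,np.tan(np.minimum(th,1.4)),0);k=ta/np.maximum(th,1e-9)
    c=np.stack([x*k*d,y*k*d,d],-1)
    t=c@M[:3,:3].T+M[:3,3]
    return t, t@np.array(s['tcp_rot']).T+np.array(s['position'])
def wproj(pw,s):
    m=camera_model('wrist');K=np.array(m['intrinsics']);M=np.array(m['mount'])
    t=(np.atleast_2d(pw)-np.array(s['position']))@np.array(s['tcp_rot'])
    c=(t-M[:3,3])@M[:3,:3];r=np.hypot(c[:,0],c[:,1]);th=np.arctan2(r,c[:,2])
    return np.stack([K[0,2]+K[0,0]*th*c[:,0]/r,K[1,2]+K[1,1]*th*c[:,1]/r],1)
def wcap(tag):
    s=st();p,d=capture('wrist');cv2.imwrite(f'pics/{tag}.png',p[:,:,::-1]);np.save(tag+'.npy',d)
    return s,p,d
E
python3 - <<'E'
from h import *
s,p,d=wcap('w1')
print(np.round(s['joint_positions'],1))
t,W=wworld(d,s)
k=(W[:,:,2]>.034)&(W[:,:,2]<.047)&(np.hypot(W[:,:,0]-.538,W[:,:,1]+.368)<.045)
P=W[k];print(k.sum(),P.mean(0),cv2.minEnclosingCircle(P[:,:2].astype(np.float32)))
E
```

```text
t 1.6833 p [ 0.5387 -0.3672  0.1938] F [ 1.2 -0.2 -0.4] M [ 0.05  0.   -0.04] op 0.999
[-44.1  34.6  79.9   0.1  65.6  31.5]
2264 [ 0.53945098 -0.36575173  0.03780152] ((0.5388654470443726, -0.3657921254634857), 0.026954295113682747)
```

View pics/w1.png

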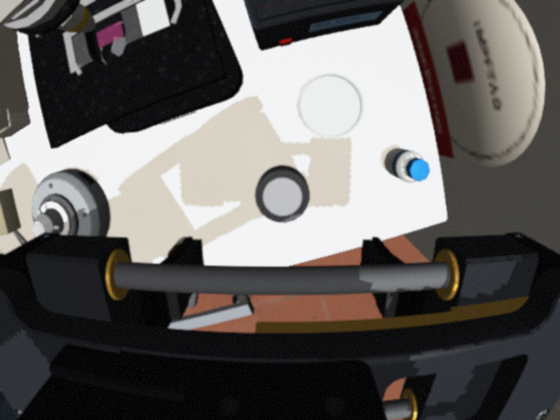

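The wrist picture shows the cell at (282,193), between the fingers at columns about 185 and 380. Its measured radius of 26.95 mm matches the given 54 mm diameter. I'll descend now.

>>> arm_command:
  commands:
    - {"translation": [0.02,-0.05,0.8],"dr": [0,0,0],"jaw": 0}
    - {"translation": [0,0,1],"dr": [0,0,0],"jaw": 0}
    - {"translation": [0,0,1],"dr": [0,0,0],"jaw": 0}
    - {"translation": [0,0,1],"dr": [0,0,0],"jaw": 0}
    - {"translation": [0,0,1],"dr": [0,0,0],"jaw": 0}
    - {"translation": [0,0,0.6],"dr": [0,0,0],"jaw": 0}
    - {"translation": [0,0,0],"dr": [0,0,0],"jaw": 0}

```text
time_s: 2.32
position: [0.5333, -0.3681, 0.0567]
tcp_rot: [[0.97, 0.242, -0.006], [0.242, -0.97, 0.005], [-0.005, -0.007, -1.0]]
force: [-0.8, 0.6, 0.1]
opening: 1.0
```

Run:
```python
from h import *
s,p,d=wcap('w2')
t,W=wworld(d,s)
k=(W[:,:,2]>.034)&(W[:,:,2]<.047)&(np.hypot(W[:,:,0]-.538,W[:,:,1]+.368)<.045)
P=W[k];print(k.sum(),P.mean(0),cv2.minEnclosingCircle(P[:,:2].astype(np.float32)))
```

```text
t 2.3167 p [ 0.5333 -0.3681  0.0567] F [-0.8  0.6  0.1] M [0.02 0.01 0.02] op 1.0
5651 [ 0.54347684 -0.36527188  0.03766262] ((0.5425302386283875, -0.3752836287021637), 0.03638264536857605)
```

View pics/w2.png

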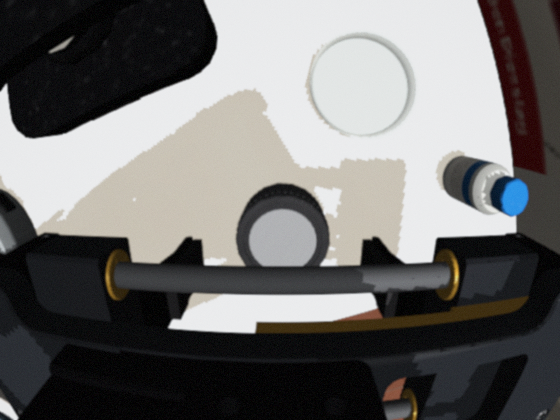

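>>> arm_command:
  commands:
    - {"translation": [0.24,-0.03,0],"dr": [0,0,0],"jaw": 0}
    - {"translation": [0,0,0],"dr": [0,0,0],"jaw": 0}

```text
time_s: 2.53
position: [0.5437, -0.3681, 0.0623]
tcp_rot: [[0.97, 0.243, 0.003], [0.243, -0.97, -0.003], [0.002, 0.003, -1.0]]
force: [0.4, -0.2, 0.5]
opening: 0.997
```

Run:
```python
from h import *
s,p,d=wcap('w3')
print(np.round(s['tcp_rot'],4))
t,W=wworld(d,s)
k=(W[:,:,2]>.034)&(W[:,:,2]<.047)&(np.hypot(W[:,:,0]-.539,W[:,:,1]+.366)<.03)
k[262:]=0
P=W[k]
A=np.c_[2*P[:,:2],np.ones(len(P))]
h=cv2.convexHull(P[:,:2].astype(np.float32))[:,0]
from scipy.optimize import least_squares
r=least_squares(lambda c:np.hypot(h[:,0]-c[0],h[:,1]-c[1])-.0265,[.539,-.366],loss='soft_l1',f_scale=.001);print(len(P),r.x,r.fun.round(4).tolist())
```

```text
t 2.5333 p [ 0.5437 -0.3681  0.0623] F [ 0.4 -0.2  0.5] M [-0.   -0.02 -0.02] op 0.997
[[ 0.97    0.2431  0.0031]
 [ 0.2431 -0.97   -0.0025]
 [ 0.0024  0.0032 -1.    ]]
3893 [ 0.53960128 -0.36610091] [-0.0004, -0.0007, -0.0004, -0.0005, -0.0005, 0.0001, 0.0002, 0.0, 0.0002, 0.0004, 0.0003, 0.0001, -0.0001, -0.0002, 0.0001, 0.0002, 0.0002, -0.0, -0.0005, -0.001, -0.0043, -0.0086, -0.0045, -0.0011, -0.0007, -0.0003, 0.0003, 0.0, 0.0002, -0.0002, 0.0001, -0.0001, 0.0]
```

>>> arm_command:
  commands:
    - {"translation": [0,0,0],"dr": [0,0,0],"jaw": 0}
    - {"translation": [0,0,0],"dr": [0,0,0],"jaw": 0}
    - {"translation": [0,0,0],"dr": [0,0,0],"jaw": 0}

```text
time_s: 2.83
position: [0.5424, -0.3673, 0.0614]
tcp_rot: [[0.97, 0.244, 0.001], [0.244, -0.97, -0.001], [0.001, 0.001, -1.0]]
force: [-1.0, -0.3, 0.3]
opening: 1.001
```

>>> arm_command:
  commands:
    - {"translation": [0,0,0],"dr": [0,0,0],"jaw": 0}

```text
time_s: 2.92
position: [0.5423, -0.3671, 0.061]
tcp_rot: [[0.97, 0.243, 0.0], [0.243, -0.97, -0.0], [0.0, 0.001, -1.0]]
force: [-0.4, -0.1, -1.1]
opening: 0.999
```

>>> arm_command:
  commands:
    - {"translation": [-0.1,-0.07,0.4],"dr": [0,0,0],"jaw": 0}
    - {"translation": [0,0,0.5],"dr": [0,0,0],"jaw": 0}
    - {"translation": [0,0,0.5],"dr": [0,0,0],"jaw": 0}
    - {"translation": [0,0,0.4],"dr": [0,0,0],"jaw": 0}
    - {"translation": [0,0,0.1],"dr": [0,0,0],"jaw": 0}
    - {"translation": [0,0,0],"dr": [0,0,0],"jaw": 0}
    - {"translation": [0,0,0],"dr": [0,0,0],"jaw": 0}
    - {"translation": [0,0,0],"dr": [0,0,0],"jaw": 0}

```text
time_s: 3.58
position: [0.5396, -0.3663, 0.0133]
tcp_rot: [[0.97, 0.243, 0.001], [0.243, -0.97, -0.001], [0.0, 0.001, -1.0]]
force: [-0.1, -0.1, 0.9]
opening: 1.001
```

>>> arm_command:
  commands:
    - {"translation": [0,0,0],"dr": [0,0,0],"jaw": 0.3}
    - {"translation": [0,0,0],"dr": [0,0,0],"jaw": 1}
    - {"translation": [0,0,0],"dr": [0,0,0],"jaw": 1}
    - {"translation": [0,0,0],"dr": [0,0,0],"jaw": 1}
    - {"translation": [0,0,0],"dr": [0,0,0],"jaw": 1}
    - {"translation": [0,0,0],"dr": [0,0,0],"jaw": 1}
    - {"translation": [0,0,0],"dr": [0,0,0],"jaw": 1}
    - {"translation": [0,0,0],"dr": [0,0,0],"jaw": 1}

```text
time_s: 4.25
position: [0.5394, -0.3661, 0.0132]
tcp_rot: [[0.97, 0.243, 0.0], [0.243, -0.97, -0.0], [0.0, 0.0, -1.0]]
force: [-0.4, 1.0, 1.0]
opening: 0.597
```

Run:
```python
from h import *
s,p,d=wcap('w4')
t,W=wworld(d,s)
k=(W[:,:,2]>.034)&(W[:,:,2]<.047)&(np.hypot(W[:,:,0]-.539,W[:,:,1]+.366)<.04)
k[262:]=0
P=t[k];print(k.sum(),P.min(0),P.max(0))
```

```text
t 4.25 p [ 0.5394 -0.3661  0.0132] F [-0.4  1.   1. ] M [ 0.04  0.04 -0.  ] op 0.597
2511 [ 0.01132195 -0.03778408 -0.02663037] [ 0.02682011  0.03646747 -0.02079866]
```

View pics/w4.png

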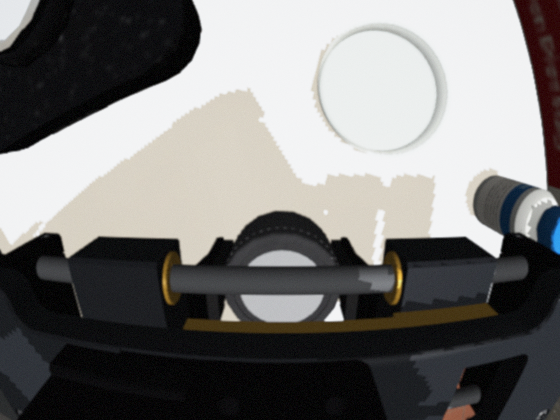

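The cell sits between the jaws at (285,280), and its front edge is at tool x = 0.027, so it is centred. Now I'll lift it.

>>> arm_command:
  commands:
    - {"translation": [0,0,-0.2],"dr": [0,0,0],"jaw": 1}
    - {"translation": [0,0,-0.5],"dr": [0,0,0],"jaw": 1}
    - {"translation": [0,0,-0.8],"dr": [0,0,0],"jaw": 1}
    - {"translation": [0,0,-0.8],"dr": [0,0,0],"jaw": 1}
    - {"translation": [0,0,-0.8],"dr": [0,0,0],"jaw": 1}
    - {"translation": [0,0,-0.8],"dr": [0,0,0],"jaw": 1}
    - {"translation": [0,0,-0.7],"dr": [0,0,0],"jaw": 1}
    - {"translation": [0,0,-0.4],"dr": [0,0,0],"jaw": 1}
    - {"translation": [0,0,0],"dr": [0,0,0],"jaw": 1}
    - {"translation": [0,0,0],"dr": [0,0,0],"jaw": 1}
    - {"translation": [0,0,0],"dr": [0,0,0],"jaw": 1}
    - {"translation": [0,0,0],"dr": [0,0,0],"jaw": 1}

```text
time_s: 5.3
position: [0.5385, -0.3652, 0.1366]
tcp_rot: [[0.97, 0.243, -0.002], [0.243, -0.97, 0.002], [-0.002, -0.003, -1.0]]
force: [0.3, 0.0, -1.3]
opening: 0.6
```

Run:
```python
from h import *
s,p,d=wcap('w5')
```

```text
t 5.3 p [ 0.5385 -0.3652  0.1366] F [ 0.3  0.  -1.3] M [-0.01 -0.02 -0.02] op 0.6
```

View pics/w5.png

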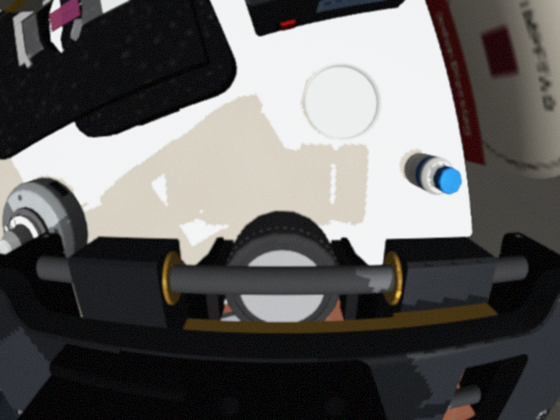

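The cell is held: it lifted with the gripper, and the opening stayed at 0.60. I'll carry it round clear of the microscope and stop where the wrist camera can see the spigot.

>>> arm_command:
  commands:
    - {"translation": [-0.5,-0.12,0],"dr": [0,0,0],"jaw": 1}
    - {"translation": [-0.9,-0.22,0],"dr": [0,0,0],"jaw": 1}
    - {"translation": [-0.9,-0.22,0],"dr": [0,0,0],"jaw": 1}
    - {"translation": [-0.9,-0.22,0],"dr": [0,0,0],"jaw": 1}
    - {"translation": [-0.9,-0.22,0],"dr": [0,0,0],"jaw": 1}
    - {"translation": [-0.9,-0.22,0],"dr": [0,0,0],"jaw": 1}
    - {"translation": [-0.4,-0.12,0],"dr": [0,0,0],"jaw": 1}

```text
time_s: 5.93
position: [0.3973, -0.3652, 0.1371]
tcp_rot: [[0.97, 0.242, -0.003], [0.242, -0.97, 0.003], [-0.002, -0.004, -1.0]]
force: [-0.4, 0.6, -1.1]
opening: 0.598
```

>>> arm_command:
  commands:
    - {"translation": [0.12,-0.5,0],"dr": [0,0,0],"jaw": 1}
    - {"translation": [0.25,-1,0],"dr": [0,0,0],"jaw": 1}
    - {"translation": [0.25,-1,0],"dr": [0,0,0],"jaw": 1}
    - {"translation": [0.25,-1,0],"dr": [0,0,0],"jaw": 1}
    - {"translation": [0.25,-1,0],"dr": [0,0,0],"jaw": 1}
    - {"translation": [0.25,-1,0],"dr": [0,0,0],"jaw": 1}
    - {"translation": [0.12,-0.5,0],"dr": [0,0,0],"jaw": 1}
    - {"translation": [0,0,0],"dr": [0,0,0],"jaw": 1}
    - {"translation": [0,0,0],"dr": [0,0,0],"jaw": 1}
    - {"translation": [0,0,0],"dr": [0,0,0],"jaw": 1}
    - {"translation": [0,0,0],"dr": [0,0,0],"jaw": 1}

```text
time_s: 6.85
position: [0.4008, -0.2135, 0.1381]
tcp_rot: [[0.97, 0.242, 0.001], [0.242, -0.97, -0.001], [0.001, 0.002, -1.0]]
force: [-0.3, 0.6, -1.1]
opening: 0.6
```

Run:
```python
from h import *
s,p,d=wcap('w6')
t,W=wworld(d,s)
c=np.array([.4495,-.118])
R=np.hypot(W[:,:,0]-c[0],W[:,:,1]-c[1])
for zl,zh,rm in ((.076,.086,.02),(.035,.0435,.06),(.048,.057,.035)):
    k=(W[:,:,2]>zl)&(W[:,:,2]<zh)&(R<rm);P=W[k]
    if len(P): print(zl,len(P),P.mean(0).round(4),np.round(cv2.minEnclosingCircle(P[:,:2].astype(np.float32))[0],4),cv2.minEnclosingCircle(P[:,:2].astype(np.float32))[1])
print(wproj([.4495,-.1185,.081],s))
```

```text
t 6.85 p [ 0.4008 -0.2135  0.1381] F [-0.3  0.6 -1.1] M [0.   0.03 0.04] op 0.6
0.076 680 [ 0.45  -0.117  0.079] [ 0.4499 -0.1162] 0.011440049856901169
0.035 7175 [ 0.4514 -0.1208  0.0383] [ 0.4497 -0.1162] 0.05075525492429733
0.048 1257 [ 0.451  -0.1227  0.0503] [ 0.4502 -0.116 ] 0.024752924218773842
[[162.26917435 128.07382297]]
```

View pics/w6.png

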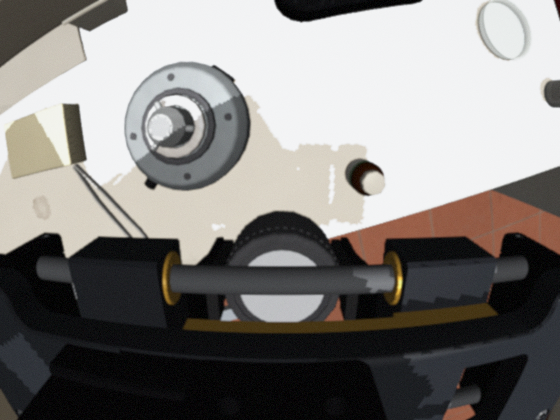

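The spigot shows at about (165,125), and the measured tip is near (0.450, -0.1165) at z 0.079. That agrees with the mean of the other two cameras, so I'll move over it.

>>> arm_command:
  commands:
    - {"translation": [0.3,-0.35,0],"dr": [0,0,0],"jaw": 1}
    - {"translation": [0.6,-0.7,0],"dr": [0,0,0],"jaw": 1}
    - {"translation": [0.6,-0.7,0],"dr": [0,0,0],"jaw": 1}
    - {"translation": [0.6,-0.7,0],"dr": [0,0,0],"jaw": 1}
    - {"translation": [0.5,-0.55,0],"dr": [0,0,0],"jaw": 1}
    - {"translation": [0.24,-0.29,0],"dr": [0,0,0],"jaw": 1}
    - {"translation": [0,0,0],"dr": [0,0,0],"jaw": 1}
    - {"translation": [0,0,0],"dr": [0,0,0],"jaw": 1}
    - {"translation": [0,0,0],"dr": [0,0,0],"jaw": 1}
    - {"translation": [0,0,0],"dr": [0,0,0],"jaw": 1}

```text
time_s: 7.73
position: [0.4485, -0.1158, 0.138]
tcp_rot: [[0.97, 0.242, -0.0], [0.242, -0.97, -0.0], [-0.0, 0.0, -1.0]]
force: [-0.0, 0.3, -0.6]
opening: 0.598
```

Run:
```python
from h import *
s,p,d=wcap('w7');print(np.round(s['joint_positions'],1))
t,W=wworld(d,s)
c=np.array([.4498,-.1165])
R=np.hypot(W[:,:,0]-c[0],W[:,:,1]-c[1])
k=(W[:,:,2]>.035)&(W[:,:,2]<.0435)&(R<.062);k[255:]=0
h=cv2.convexHull(W[k][:,:2].astype(np.float32))[:,0]
from scipy.optimize import least_squares
r=least_squares(lambda q:np.hypot(h[:,0]-q[0],h[:,1]-q[1])-.0545,c,loss='soft_l1',f_scale=.0005);print(k.sum(),r.x,(r.fun*1e3).round(1).tolist())
p,d=capture('scene');cv2.imwrite('pics/s7.png',cv2.resize(p[120:280,200:350,::-1],None,fx=3.7,fy=3.7,interpolation=cv2.INTER_CUBIC))
```

```text
t 7.7333 p [ 0.4485 -0.1158  0.138 ] F [-0.   0.3 -0.6] M [0.03 0.01 0.04] op 0.598
[-28.3  26.8 110.1  -0.   43.2  47.7]
5273 [ 0.44575457 -0.11770927] [0.4, 0.2, 0.2, 0.4, 1.4, 0.9, 0.8, 0.4, 0.2, -0.3, -0.9, -1.5, -1.6, -1.7, -1.8, -2.1, -2.3, -3.3, -3.3, -4.1, -4.8, -5.3, -5.5, -5.5, -7.4, -9.5, -7.3, -6.5, -5.8, -5.7, -5.8, -4.9, -4.5, -4.2, -3.6, -1.8, -1.6, -1.3, -1.1, -0.9, -0.2]
```

View pics/w7.png

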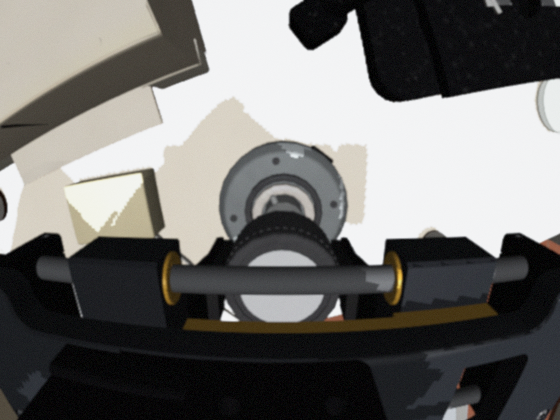

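View pics/s7.png

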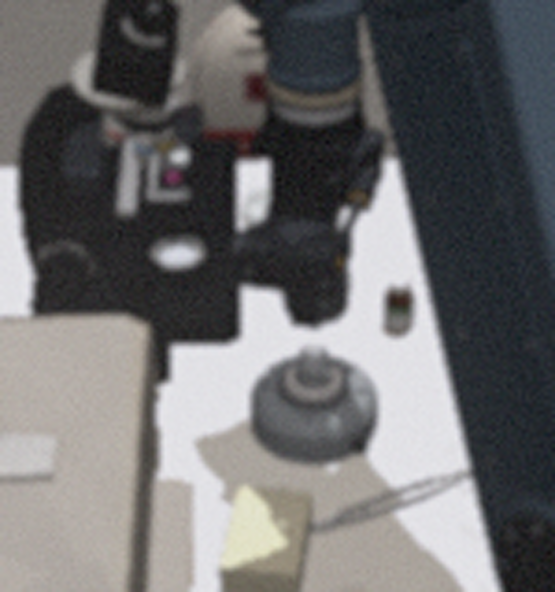

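Run:
```python
from h import *
from scipy.optimize import least_squares
s=read_state();d=np.load('w7.npy');t,W=wworld(d,s)
c=np.array([.4498,-.1165])
for zl,zh,rm,rr in ((.035,.0435,.062,.0545),(.048,.056,.03,.0245)):
    k=(W[:,:,2]>zl)&(W[:,:,2]<zh)&(np.hypot(W[:,:,0]-c[0],W[:,:,1]-c[1])<rm);k[250:]=0
    P=W[k][:,:2]
    a=np.degrees(np.arctan2(P[:,1]-c[1],P[:,0]-c[0]))-14
    a=(a+180)%360-180
    E=[]
    for b in range(-65,65,5):
        q=P[(a>=b)&(a<b+5)]
        if len(q): E.append(q[np.argmax(np.hypot(*(q-c).T))])
    E=np.array(E)
    r=least_squares(lambda q:np.hypot(*(E-q).T)-rr,c,loss='soft_l1',f_scale=.0005);print(k.sum(),r.x.round(4),(r.fun*1e3).round(1).tolist())
```

```text
5266 [ 0.4452 -0.1164] [-1.7, -0.6, -1.0, -0.6, -0.4, -0.4, -0.1, -0.5, 0.5, 1.0, 0.7, 0.4, 0.5, 0.4, 0.6, 0.3, 1.4, 0.0, 0.6, -0.0, -0.3, -0.9, -0.5, -1.4, -2.7, -2.4]
928 [ 0.4491 -0.1155] [-0.2, -0.9, -0.3, 0.2, 0.2, -0.3, 0.0, -0.0, 0.5, 0.4, -0.3, -0.1, 0.3, 0.1, -0.1, -0.1, 0.3, 0.1, -0.0, -0.1, 0.2, -0.0, -0.3, -0.5, 0.1, -0.4]
```

>>> arm_command:
  commands:
    - {"translation": [0.03,0.01,0.3],"dr": [0,0,0],"jaw": 1}
    - {"translation": [0,0,0.5],"dr": [0,0,0],"jaw": 1}
    - {"translation": [0,0,0.5],"dr": [0,0,0],"jaw": 1}
    - {"translation": [0,0,0.3],"dr": [0,0,0],"jaw": 1}
    - {"translation": [0,0,0.2],"dr": [0,0,0],"jaw": 1}
    - {"translation": [0,0,0.1],"dr": [0,0,0],"jaw": 1}
    - {"translation": [0,0,0.1],"dr": [0,0,0],"jaw": 1}
    - {"translation": [0,0,0],"dr": [0,0,0],"jaw": 1}
    - {"translation": [0,0,0],"dr": [0,0,0],"jaw": 1}

```text
time_s: 8.58
position: [0.4497, -0.1149, 0.0882]
tcp_rot: [[0.97, 0.243, 0.0], [0.243, -0.97, -0.0], [0.0, 0.0, -1.0]]
force: [0.2, 0.7, -1.4]
opening: 0.6
```

>>> arm_command:
  commands:
    - {"translation": [0,0,0],"dr": [0,0,0],"jaw": 1}

```text
time_s: 8.67
position: [0.4498, -0.1149, 0.0884]
tcp_rot: [[0.97, 0.243, 0.001], [0.243, -0.97, -0.0], [0.001, 0.001, -1.0]]
force: [0.4, -0.8, -0.9]
opening: 0.603
```

>>> arm_command:
  commands:
    - {"translation": [0,0.03,0.08],"dr": [0,0,0],"jaw": 1}
    - {"translation": [0,0,0.08],"dr": [0,0,0],"jaw": 1}
    - {"translation": [0,0,0],"dr": [0,0,0],"jaw": 1}
    - {"translation": [0,0,0],"dr": [0,0,0],"jaw": 1}

```text
time_s: 9.0
position: [0.4496, -0.1155, 0.084]
tcp_rot: [[0.97, 0.243, -0.0], [0.243, -0.97, 0.0], [-0.0, -0.0, -1.0]]
force: [-0.2, 0.4, -1.5]
opening: 0.602
```

>>> arm_command:
  commands:
    - {"translation": [0,0,0.08],"dr": [0,0,0],"jaw": 1}
    - {"translation": [0,0,0],"dr": [0,0,0],"jaw": 1}
    - {"translation": [0,0,0],"dr": [0,0,0],"jaw": 1}

```text
time_s: 9.25
position: [0.4496, -0.1155, 0.0819]
tcp_rot: [[0.97, 0.243, -0.0], [0.243, -0.97, 0.0], [-0.0, -0.0, -1.0]]
force: [0.2, 0.0, -1.3]
opening: 0.602
```

>>> arm_command:
  commands:
    - {"translation": [0,0,0.08],"dr": [0,0,0],"jaw": 1}
    - {"translation": [0,0,0],"dr": [0,0,0],"jaw": 1}
    - {"translation": [0,0,0],"dr": [0,0,0],"jaw": 1}

```text
time_s: 9.5
position: [0.4498, -0.1155, 0.0811]
tcp_rot: [[0.97, 0.243, 0.001], [0.243, -0.97, -0.0], [0.001, 0.001, -1.0]]
force: [-1.8, 0.8, 10.5]
opening: 0.601
```

Contact is at 10.5 N with TCP z 0.081, so the cell is resting on the pins and the lateral force is small. I'll turn it in small steps, in the direction away from the microscope.

>>> arm_command:
  commands:
    - {"translation": [0,0,0],"dr": [0,0,-0.6],"jaw": 1}
    - {"translation": [0,0,0],"dr": [0,0,-0.6],"jaw": 1}
    - {"translation": [0,0,0],"dr": [0,0,0],"jaw": 1}

```text
time_s: 9.75
position: [0.4504, -0.116, 0.0811]
tcp_rot: [[0.931, 0.365, 0.002], [0.365, -0.931, -0.001], [0.001, 0.002, -1.0]]
force: [-1.2, 0.6, 8.5]
opening: 0.596
```

>>> arm_command:
  commands:
    - {"translation": [0,0,0],"dr": [0,0,-0.6],"jaw": 1}
    - {"translation": [0,0,0],"dr": [0,0,-0.6],"jaw": 1}
    - {"translation": [0,0,0],"dr": [0,0,0],"jaw": 1}

```text
time_s: 10.0
position: [0.4507, -0.116, 0.0812]
tcp_rot: [[0.878, 0.479, 0.003], [0.479, -0.878, -0.001], [0.002, 0.003, -1.0]]
force: [-0.4, 0.0, 9.1]
opening: 0.598
```

Run:
```python
from h import *
s=st()
```

```text
t 10.0 p [ 0.4507 -0.116   0.0812] F [-0.4  0.   9.1] M [0.02 0.08 0.04] op 0.598
```

>>> arm_command:
  commands:
    - {"translation": [0,0,0],"dr": [0,0,-0.6],"jaw": 1}
    - {"translation": [0,0,0],"dr": [0,0,-0.6],"jaw": 1}
    - {"translation": [0,0,0],"dr": [0,0,0],"jaw": 1}

```text
time_s: 10.25
position: [0.4508, -0.1161, 0.0812]
tcp_rot: [[0.811, 0.585, 0.003], [0.585, -0.811, -0.002], [0.001, 0.003, -1.0]]
force: [0.3, -0.2, 10.1]
opening: 0.601
```

>>> arm_command:
  commands:
    - {"translation": [0,0,0],"dr": [0,0,-0.6],"jaw": 1}
    - {"translation": [0,0,0],"dr": [0,0,0],"jaw": 1}

```text
time_s: 10.42
position: [0.4508, -0.1161, 0.0812]
tcp_rot: [[0.772, 0.635, 0.003], [0.635, -0.772, -0.002], [0.001, 0.003, -1.0]]
force: [-0.8, 0.4, 8.4]
opening: 0.602
```

>>> arm_command:
  commands:
    - {"translation": [0,0,0],"dr": [0,0,-0.6],"jaw": 1}
    - {"translation": [0,0,0],"dr": [0,0,-0.6],"jaw": 1}
    - {"translation": [0,0,0],"dr": [0,0,0],"jaw": 1}

```text
time_s: 10.67
position: [0.4508, -0.1161, 0.0812]
tcp_rot: [[0.687, 0.727, 0.003], [0.727, -0.687, -0.002], [0.001, 0.003, -1.0]]
force: [-1.7, -0.5, 9.2]
opening: 0.6
```

>>> arm_command:
  commands:
    - {"translation": [0,0,0],"dr": [0,0,-0.6],"jaw": 1}
    - {"translation": [0,0,0],"dr": [0,0,-0.6],"jaw": 1}
    - {"translation": [0,0,0],"dr": [0,0,0],"jaw": 1}

```text
time_s: 10.92
position: [0.451, -0.1162, 0.081]
tcp_rot: [[0.59, 0.807, 0.003], [0.807, -0.59, -0.002], [0.0, 0.004, -1.0]]
force: [0.1, -0.8, 7.5]
opening: 0.6
```

>>> arm_command:
  commands:
    - {"translation": [0,0,0],"dr": [0,0,-0.6],"jaw": 1}
    - {"translation": [0,0,0],"dr": [0,0,0],"jaw": 1}

```text
time_s: 11.08
position: [0.4512, -0.1165, 0.0808]
tcp_rot: [[0.539, 0.842, 0.004], [0.842, -0.539, -0.002], [0.0, 0.004, -1.0]]
force: [0.4, -1.6, 5.5]
opening: 0.596
```

>>> arm_command:
  commands:
    - {"translation": [0,0,0],"dr": [0,0,-0.6],"jaw": 1}
    - {"translation": [0,0,0],"dr": [0,0,0],"jaw": 1}

```text
time_s: 11.25
position: [0.4498, -0.1156, 0.0801]
tcp_rot: [[0.487, 0.874, 0.0], [0.874, -0.487, -0.0], [0.0, 0.0, -1.0]]
force: [0.8, -0.6, 0.9]
opening: 0.605
```

>>> arm_command:
  commands:
    - {"translation": [0,0,0],"dr": [0,0,0],"jaw": 1}

```text
time_s: 11.33
position: [0.4498, -0.1156, 0.08]
tcp_rot: [[0.488, 0.873, 0.0], [0.873, -0.488, -0.0], [0.0, 0.0, -1.0]]
force: [1.3, 0.2, 1.2]
opening: 0.6
```

Run:
```python
from h import *
s=st();print(np.round(s['joint_positions'],1))
```

```text
t 11.3333 p [ 0.4498 -0.1156  0.08  ] F [1.3 0.2 1.2] M [-0.12 -0.18  0.08] op 0.6
[-28.2  33.4 112.2  -0.   34.4   1. ]
```

The vertical force fell to about 1 N and z is at the commanded value, so the keyways have dropped over the pins. I'll lower it gently.

>>> arm_command:
  commands:
    - {"translation": [0,0,0.06],"dr": [0,0,-0.2],"jaw": 1}
    - {"translation": [0,0,0.06],"dr": [0,0,0],"jaw": 1}
    - {"translation": [0,0,0],"dr": [0,0,0],"jaw": 1}
    - {"translation": [0,0,0],"dr": [0,0,0],"jaw": 1}

```text
time_s: 11.67
position: [0.4498, -0.1155, 0.0766]
tcp_rot: [[0.468, 0.884, 0.0], [0.884, -0.468, 0.0], [0.0, -0.0, -1.0]]
force: [1.9, 0.5, -3.6]
opening: 0.598
```

Run:
```python
from h import *
s=st()
```

```text
t 11.6667 p [ 0.4498 -0.1155  0.0766] F [ 1.9  0.5 -3.6] M [-0.01 -0.35  0.16] op 0.598
```

>>> arm_command:
  commands:
    - {"translation": [0,0,0.1],"dr": [0,0,0],"jaw": 1}
    - {"translation": [0,0,0.1],"dr": [0,0,0],"jaw": 1}
    - {"translation": [0,0,0],"dr": [0,0,0],"jaw": 1}
    - {"translation": [0,0,0],"dr": [0,0,0],"jaw": 1}

```text
time_s: 12.0
position: [0.4497, -0.1155, 0.0715]
tcp_rot: [[0.468, 0.884, -0.0], [0.884, -0.468, 0.0], [0.0, -0.0, -1.0]]
force: [1.6, -0.8, -5.2]
opening: 0.601
```

Run:
```python
from h import *
s,p,d=wcap('w8')
t,W=wworld(d,s)
k=(np.hypot(t[:,:,0],t[:,:,1])<.02);k[250:330]&=True
P=t[k];print(k.sum(),np.percentile(P[:,2],[5,25,50,75,95]))
d0=np.load('w7.npy');t0,_=wworld(d0,s);k=(np.hypot(t0[:,:,0],t0[:,:,1])<.02);print(k.sum(),np.percentile(t0[k][:,2],[5,25,50,75,95]))
```

```text
t 12.0 p [ 0.4497 -0.1155  0.0715] F [ 1.6 -0.8 -5.2] M [ 0.07 -0.47  0.14] op 0.601
2848 [-0.02534928 -0.02476883 -0.02439594 -0.0240059  -0.02341143]
3646 [-0.0252566  -0.02467557 -0.02423184 -0.02342927  0.0883578 ]
```

View pics/w8.png

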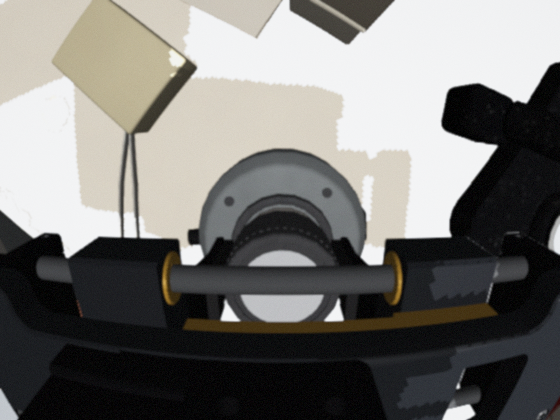

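The cell is still at the same height in the jaws and is descending freely with its underside at about 0.058. I'll continue down to the spring ring.

>>> arm_command:
  commands:
    - {"translation": [0,0,0.1],"dr": [0,0,0],"jaw": 1}
    - {"translation": [0,0,0.1],"dr": [0,0,0],"jaw": 1}
    - {"translation": [0,0,0],"dr": [0,0,0],"jaw": 1}
    - {"translation": [0,0,0],"dr": [0,0,0],"jaw": 1}

```text
time_s: 12.38
position: [0.4497, -0.1155, 0.0667]
tcp_rot: [[0.468, 0.884, -0.0], [0.884, -0.468, 0.0], [0.0, -0.0, -1.0]]
force: [3.1, 0.7, -4.8]
opening: 0.605
```

Run:
```python
from h import *
s=st();print(np.round(s['tau'],2))
```

```text
t 12.3833 p [ 0.4497 -0.1155  0.0667] F [ 3.1  0.7 -4.8] M [ 0.07 -0.52  0.14] op 0.605
[ -0.67 -38.32  -5.48  -0.09   0.64   0.17]
```

>>> arm_command:
  commands:
    - {"translation": [0.015,0.03,0.06],"dr": [0,0,0],"jaw": 1}
    - {"translation": [0,0,0.06],"dr": [0,0,0],"jaw": 1}
    - {"translation": [0,0,0.06],"dr": [0,0,0],"jaw": 1}
    - {"translation": [0,0,0],"dr": [0,0,0],"jaw": 1}
    - {"translation": [0,0,0],"dr": [0,0,0],"jaw": 1}

```text
time_s: 12.8
position: [0.45, -0.1154, 0.0625]
tcp_rot: [[0.468, 0.884, -0.001], [0.884, -0.468, 0.0], [-0.0, -0.001, -1.0]]
force: [0.6, -0.7, 0.5]
opening: 0.6
```

Run:
```python
from h import *
s=st()
```

```text
t 12.8 p [ 0.45   -0.1154  0.0625] F [ 0.6 -0.7  0.5] M [-0.05 -0.07  0.18] op 0.6
```

>>> arm_command:
  commands:
    - {"translation": [0,0,0.06],"dr": [0,0,0],"jaw": 1}
    - {"translation": [0,0,0.06],"dr": [0,0,0],"jaw": 1}
    - {"translation": [0,0,0],"dr": [0,0,0],"jaw": 1}
    - {"translation": [0,0,0],"dr": [0,0,0],"jaw": 1}
    - {"translation": [0,0,0],"dr": [0,0,0],"jaw": 1}

```text
time_s: 13.22
position: [0.45, -0.1154, 0.0595]
tcp_rot: [[0.468, 0.884, -0.001], [0.884, -0.468, 0.0], [-0.0, -0.001, -1.0]]
force: [-1.8, -0.1, 3.7]
opening: 0.603
```

>>> arm_command:
  commands:
    - {"translation": [0,0,0.05],"dr": [0,0,0],"jaw": 1}
    - {"translation": [0,0,0],"dr": [0,0,0],"jaw": 1}
    - {"translation": [0,0,0],"dr": [0,0,0],"jaw": 1}
    - {"translation": [0,0,0],"dr": [0,0,0],"jaw": 1}

```text
time_s: 13.55
position: [0.45, -0.1154, 0.0589]
tcp_rot: [[0.468, 0.884, -0.001], [0.884, -0.468, 0.0], [-0.0, -0.001, -1.0]]
force: [-3.2, -0.1, 10.1]
opening: 0.6
```

Run:
```python
from h import *
s=st()
```

```text
t 13.55 p [ 0.45   -0.1154  0.0589] F [-3.2 -0.1 10.1] M [-0.01  0.35  0.19] op 0.6
```

>>> arm_command:
  commands:
    - {"translation": [-0.005,-0.01,0.04],"dr": [0,0,0],"jaw": 1}
    - {"translation": [0,0,0],"dr": [0,0,0],"jaw": 1}
    - {"translation": [0,0,0],"dr": [0,0,0],"jaw": 1}
    - {"translation": [0,0,0],"dr": [0,0,0],"jaw": 1}

```text
time_s: 13.88
position: [0.45, -0.1155, 0.0588]
tcp_rot: [[0.468, 0.884, 0.0], [0.884, -0.468, -0.0], [-0.0, 0.0, -1.0]]
force: [-3.4, 0.7, 18.9]
opening: 0.602
```

Run:
```python
from h import *
s,p,d=wcap('w9')
t,W=wworld(d,s)
k=(np.hypot(t[:,:,0],t[:,:,1])<.02);P=t[k];print(np.percentile(P[:,2],[5,50,95]), W[k][:,2].mean())
A=np.c_[P[:,:2],np.ones(len(P))];print(np.degrees(np.linalg.lstsq(A,P[:,2],rcond=None)[0][:2]))
p,d=capture('scene');cv2.imwrite('pics/s9.png',cv2.resize(p[120:280,200:350,::-1],None,fx=3.7,fy=3.7,interpolation=cv2.INTER_CUBIC))
```

```text
t 13.8833 p [ 0.45   -0.1155  0.0588] F [-3.4  0.7 18.9] M [0.13 0.51 0.14] op 0.602
[-0.02549423 -0.02457876 -0.02355837] 0.08336440655467381
[0.18263081 0.08479649]
```

View pics/w9.png

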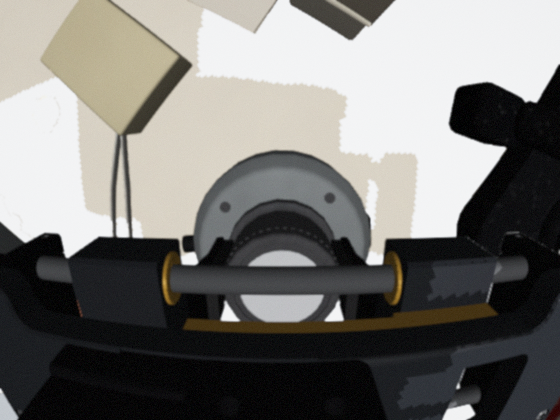

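View pics/s9.png

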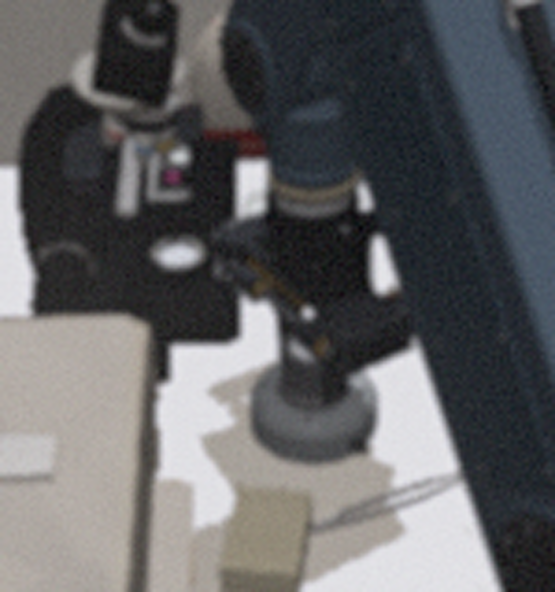

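It has reached a hard stop at TCP z 0.0588, which puts the underside at about 0.046, and it is pressed with about 19 N. The pictures show the cell (285,285) upright on the base and still gripped. I'll hand in.

Run:
```python
from h import *
s=st();print(hand_in())
```

```text
t 13.9833 p [ 0.45   -0.1154  0.0588] F [-2.7  0.3 18.2] M [0.09 0.53 0.14] op 0.599
the job is handed in; nothing more can be done
None
```

I handed the job in at 14.0 s with the cell keyed over the pins, pushed down onto the shoulder and still gripped. `hand_in()` reports no verdict.

**How it went:** I gripped the cell, set it on the pins with about 10 N, and turned it about 47° until it dropped. I then lowered it through the spring ring's travel and pressed it home.

**Last checks:**
- **Seating:** the arm hit a hard stop at TCP z 0.0588, which puts the cell's underside at about 45.6 mm, against 46 mm for the shoulder. The last 1 mm of commanded travel moved it 0.1 mm while the force rose from 10 to 19 N, well under the 60 N limit.
- **Uprightness and height:** the cell's top is level with the tool to within 0.2°. It reads 83.4 mm high against an expected 86 mm; the wrist camera also read about 2.2 mm low on the worktop.
- **Grip:** the opening stayed at 0.60 throughout and the cell did not slip in height in the jaws.
- **Bystanders:** nothing was touched as far as the pictures and forces show, but I did not measure the bystanders again at the end.

**Disagreements:**
- The three cameras differed by up to 7 mm on the spigot's position. I went by the wrist camera, which agreed with the mean of the other two.
- During the descent a side force of about 3 N and an odd vertical reading of about -5 N appeared. Both went away after a sideways correction of about 0.8 mm.
- A side force of about 3 N remained at the end, with a moment of about 0.5 N m.

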